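# Open the caddy hood and unscrew the sauce jar's cap

## Robot

A 6-joint arm with a two-finger parallel gripper is mounted at the origin on the work surface. World frame = base frame: x ahead of the robot, y to its left, z up, the work surface at z = 0. Lengths are in m, angles in rad, forces in N, time in s.
With the tool pointing down it reaches from about 0.425 to 0.95 m from the base axis. Payload 3.5 kg.
Tool frame: the origin (TCP) lies between the finger pads; the fingertips stand 19 mm ahead of it and the grasp point (between the pads) is the TCP; z points along the fingers, y is the line along which they close (so a half turn about z gives the same grasp; the last joint's range is limited). The gripper opens to 85 mm and grips with 20 to 120 N. Pads are 22 mm wide; open, the fingers measure 114 mm over their backs; the gripper's body (76 mm by 85 mm) begins 54 mm behind the grasp point. The pads swing forward as they close: fully open they stand 13 mm farther back than shut.
Start: joints at [1.132, 0.286, 1.577, -0, 1.279, -0.15], TCP at [0.192, 0.647, 0.25] pointing down, gripper open.
Joint ranges: [-2.77, 2.77], [-0.9, 2.22], [0.21, 2.48], [-1.53, 4.67], [0.24, 2.81], [-2.84, 2.84]. Speed limits (rad/s): [2.79, 2.79, 3.14, 3.14, 3.14, 3.14].

## Interface

Orientations are given as a unit quaternion [x, y, z, w].
In Python, from plant import get_state, cams, ctrl gives the robot as it stands. The module is installed in compiled form; this text tells all that it offers.
- The arm moves only by the tool jog_arm, never from a script. Its argument "deltas" is text: rows parted by semicolons, each of 6 numbers parted by spaces: the shift along the world's x, y, z normalised to -1 to 1, where 1 is 0.02 m, then the turn, a rotation vector about the world's x, y, z normalised to -1 to 1, where 1 is 0.1 rad. In form: x y z ax ay az; .... A call has 1 to 20 rows; each row shifts and turns the commanded pose from where the row before left it; what a row does not reach is not made up. A row lasts 1/8 s, in which the tool goes at most 62.5 mm and 10.7 degrees, less where a joint would pass 70% of its speed; a pose out of reach is approached as far as the arm can. A call with a number of a shift or a turn outside -1 to 1 is refused whole. A call with a gripper value outside its range is refused whole. "gripper" is the opening, from 0 (shut) to 1 (fully open), set as the call begins (left out, the last holds). The fingers move at their own pace and stop on an object; "squeeze" is the grip in N (left out, the last holds). Time passes only in rows, so rows that do not move let the fingers close. It gives the time, the measured TCP pose, the force, the opening and the grip force at its end, in the units of the state.
- get_state(): the state, without advancing time (a new reading comes with each control period).
- cams.read_camera(name): name is "side" or "top" or "wrist"; returns a dict with "color" (400x640x3 uint8, blue, green, red), "vfov" (degrees; the focal length in pixels is half the picture's height over the tangent of half this angle, whatever the lens; pixels are square), "cx", "cy" (the principal point, pixels), "rvec" (rotation vector, rad) and "tvec" (3), from world to camera coordinates, as OpenCV has them. Camera axes: x right, y down, z forward; pixel columns grow to the right and rows downward; lengths in m; the calibration is good to about 2 mm. A picture is of the moment at which its call begins. There is no depth.
- ctrl.sign_off(): hands the job in; it is judged then, once.
The state is a dict: "time": time; "qpos": joint angles; "dq": joint speeds; "joint_efforts": joint torques, N m; "eef_pos": TCP position; "tcp_rot": TCP orientation; "contact_force": force on the tool from outside, world axes, zero at the start; "wrist_torque": the same for the moment, N m; "opening": opening from 0.0 (shut) to 1.0 (fully open); "finger_force": force on a finger pad.
Only numpy, scipy, OpenCV 4.12 (cv2) and the standard library are available. Lean on these libraries where they do the work, as an engineer would, in place of code of your own. Each camera call takes 0.05 s, during which the arm holds its last target. There are 200 camera calls.

## Task

Raise the clear hood of the condiment caddy until it stands about upright, without laying it back towards the squeeze bottles behind it, and let go of it there. Then unscrew the round steel cap of the tall square jar anticlockwise, the jar staying seated in its well, whose walls keep it from turning; when the thread lets go, in less than a quarter turn, stop turning and lift the cap straight up just clear of the jar's mouth. Finish while still holding it there, level and about a centimetre above the mouth, and leave the jar, the tubs and the squeeze bottles in their places.

Things in the scene. Friction and masses are not known exactly. Their poses are not given: they have to be found in the camera images.
- caddy: Steel condiment caddy, fixed, 190 mm deep (x), 227 mm wide (y), walls 70 mm high. Origin: centre of its underside on the counter; x points to its rear, away from the robot; z up. Three square wells, 69 mm inside, in a row along the front: centres x = -0.0555, y = -0.074, 0, +0.074, floor z = 0.010. Behind them two pans, lower than the walls. Its clear hood covers all.
- lid (a joint): Angle of the clear plastic hood (rad): 0 shut, pi/2 upright, stop at 2.2. It turns about the caddy's rear top edge: its front with the handle rises and swings away from the robot. The hinge is stiff: about 5 N at the handle lifts it and it stays where it is left. It starts shut or up to 0.2 rad ajar.
- lid_grip (a point): Middle of the hood's handle, a round steel bar 10 mm thick and 90 mm long, parallel to the caddy's y, on two posts (40 mm either side of the middle), 35 mm clear in front of the hood's front face; 98 mm above the counter when shut. The round bar turns between gripping fingers, so a hand that points down, closing along the caddy's x, can follow it all the way up.
- lid_hinge (a point): Middle of the hood's hinge line: at the caddy's x = +0.095, z = 0.070, along the caddy's y. With the hood shut lid_grip lies 0.227 m in front of it and 0.028 m above it. The hood is 192 mm deep and 56 mm high; upright, its hollow faces the robot and its body is behind the hinge line.
- jar: Tall square amber glass jar, 66 mm square, shoulder 72 mm and rim of the round mouth 100 mm above its foot; 0.34 to 0.55 kg. It stands loose in one of the three wells (any), with 1.5 mm of play each side; it turns about 3 degrees, then the walls brace it. Origin: centre of its foot; axes as the caddy's.
- jar_rim (a point): Centre of the jar's mouth (46 mm across), at the height of its rim: 110 mm above the counter. Its x axis is turned 60 degrees anticlockwise from the jar's; the screwed-on cap's x axis starts within 7 degrees of the jar's.
- cap: Round steel screw cap on the jar, 61 mm across, 19.5 mm high. Origin: centre of its open lower edge, 85 mm above the jar's foot when screwed on; z up. Tight at first (about 0.5 N m, less as it loosens; a grip of 30 N or more on its sides holds). Before it is free, pulling it up lifts the jar too; once free it lifts straight off, and its lower edge passes the rim after 15 mm.
- cap_top (a point): Centre of the cap's flat top, 19.5 mm above its lower edge (about 115 mm above the counter). Turned anticlockwise seen from above, the cap rises 1 to 2 mm and comes free after 45 to 65 degrees, when the turning torque vanishes; beyond about 88 degrees its lugs meet the next thread. Fingertips beside it must stay 85 mm or more above the counter (jar shoulder below).
- tub_a: Low square white lidded tub, 66 mm square, 52 mm high, loose in another of the wells. Origin: centre of its underside.
- tub_b: The same kind of tub, in the remaining well.
- bottle_a: Squeeze bottle, 62 mm across, 192 mm high, standing loose on the counter behind the caddy, its near side about 80 mm beyond the hinge line. Origin: centre of its underside.
- bottle_b: As bottle_a, the middle one.
- bottle_c: As bottle_a, the third one.

How it is judged:
By the outcome, as a careful person would: the job done as asked, in the order asked, and still so for the second after the job is handed in, while the arm keeps its last pose, push and grip.
It also fails if it takes over 61 s, if anything falls off the work surface, if the arm or the gripper's body presses on something with over 40 N, if the wrist force passes 120 N, or if a joint passes its speed limit or range.

## Working session

There is one attempt and no reset: what is moved stays moved. The work goes in short steps, Python scripts to look and compute and a tool call to move; the robot and the scene stay as the last step left them, time stands still between calls to the robot, and variables do not carry over. Pictures are saved under pics/ and viewed, at most 12 in all, crops included, and the job is handed in when it is done.

Besides the shell and the picture viewer there is one more tool, called by a JSON object that holds its "fn" and its "kwargs", one argument or row to a line. jog_arm: Moves the arm, as the interface text tells. Its arguments: {"type":"object","properties":{"deltas":{"type":"string"},"gripper":{"type":"number"},"squeeze":{"type":"number"}},"required":["deltas"]}

```bash
mkdir -p pics; cat > h.py <<'E'
import cv2,numpy as np
from plant import get_state,cams,ctrl
def cam(n):
    c=cams.read_camera(n); im=np.array(c["color"]); f=im.shape[0]/2/np.tan(np.radians(c["vfov"])/2)
    K=np.array([[f,0,c["cx"]],[0,f,c["cy"]],[0,0,1]]); R=cv2.Rodrigues(np.array(c["rvec"],float))[0]; t=np.array(c["tvec"],float).ravel()
    return im,K,R,t
def plane(u,v,K,R,t,z):
    d=R.T@np.linalg.inv(K)@np.array([u,v,1.]); o=-R.T@t
    return o+d*(z-o[2])/d[2]
def proj(P,K,R,t):
    p=(K@(R@np.atleast_2d(P).T+t[:,None])).T; return p[:,:2]/p[:,2:]
E
python3 - <<'E'
from h import *
for n in ["top","side"]:
    im,K,R,t=cam(n); cv2.imwrite(f"pics/{n}0.png",im); print(n,K[0,0],K[:2,2],-R.T@t,R[2])
print(get_state())
E
```

```text
top 461.1107743864661 [322.07245935 198.57974971] [0.44439342 0.0308852  0.83415672] [ 0.22712085 -0.02194527 -0.97361929]
side 425.69915950351066 [314.50415469 201.98820653] [-0.04977185 -0.14760382  0.54092861] [ 0.82812956  0.20035511 -0.5235067 ]
{'time': 0.1, 'qpos': array([ 1.13199838e+00,  2.87069521e-01,  1.57801221e+00,  6.21021828e-06,
        1.27861452e+00, -1.50000180e-01]), 'dq': array([-0.00116148, -0.00183335, -0.00207005, -0.00111219, -0.00132103,
        0.00091398]), 'joint_efforts': array([ 2.93314770e-04, -4.07295763e+01, -2.93699723e+01, -1.59553360e-04,
        3.42281608e-03, -1.08008425e-05]), 'eef_pos': array([0.19197456, 0.64655245, 0.24910046]), 'tcp_rot': array([ 1.43898404e-01,  9.89591907e-01, -1.00568598e-03, -3.08040167e-04]), 'contact_force': array([0.11632105, 0.03103656, 0.28488214]), 'wrist_torque': array([-0.01419499,  0.02183885, -0.00414745]), 'finger_force': 0.0, 'opening': 1.0026624768867032}
```

View pics/top0.png

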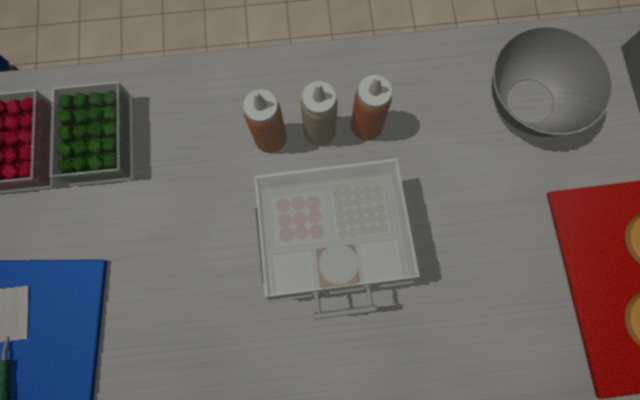

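View pics/side0.png

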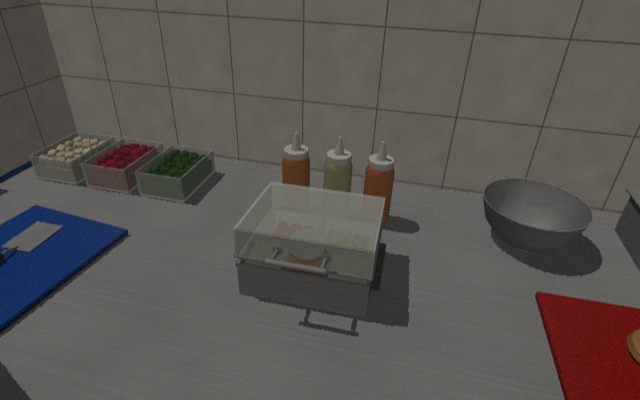

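The top view shows the caddy at about (335,228), with its handle near (343,305) and the jar's white-looking cap in the middle well at (338,265). The bottles stand behind it at (268,120), (320,115) and (371,108). In the side view the handle bar is at about (297,265). I'll zoom in on both for exact pixels.

```bash
python3 - <<'E'
import cv2,numpy as np
a=cv2.imread("pics/top0.png")[150:325,245:425]; b=cv2.imread("pics/side0.png")[175:335,225:400]
f=lambda i:cv2.convertScaleAbs(cv2.resize(i,None,fx=2.25,fy=2.25*1.0,interpolation=cv2.INTER_CUBIC),alpha=1.3)
A,B=f(a),f(b); h=max(len(A),len(B)); P=lambda i:cv2.copyMakeBorder(i,0,h-len(i),0,0,0)
cv2.imwrite("pics/z0.png",np.hstack([P(A),P(B)])); print(A.shape,B.shape)
E
```

```text
(394, 405, 3) (360, 394, 3)
```

View pics/z0.png

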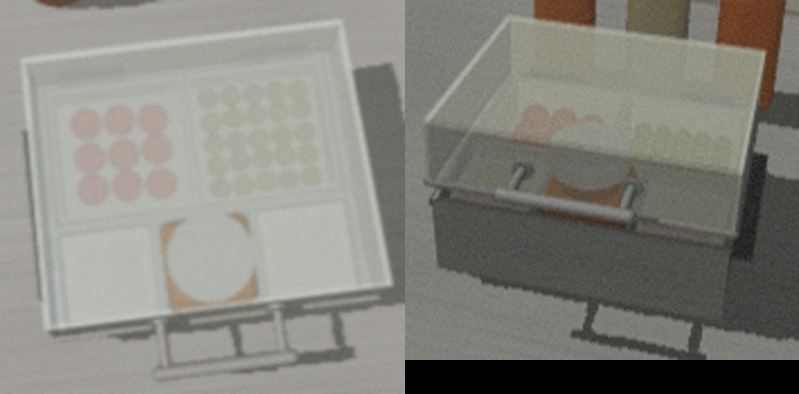

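The zoom puts the bar ends at top (314,317)/(377,309) and side (266,261)/(327,271). The cap is at top (339,265), and the four top corners of the hood are visible in both views.

```bash
python3 - <<'E'
from h import *
T=cam("top")[1:]; S=cam("side")[1:]
t=lambda x,y:(245+x/2.25,150+y/2.25); s=lambda x,y:(225+(x-405)/2.25,175+y/2.25)
prs={"barL":(t(155,376),s(499,193)),"barR":(t(297,357),s(634,217)),"cap":(t(211,258),s(592,158)),
"RL":(t(22,60),s(508,17)),"RR":(t(342,22),s(766,51)),"FR":(t(390,285),s(737,236)),"FL":(t(48,330),s(427,122))}
M=lambda c:c[0]@np.hstack([c[1],c[2][:,None]])
X={}
for k,(a,b) in prs.items():
    p=cv2.triangulatePoints(M(T),M(S),np.array(a,float),np.array(b,float)).ravel();p=p[:3]/p[3];X[k]=p
    print(k,p.round(4),"err",(proj(p,*T)[0]-a).round(1),(proj(p,*S)[0]-b).round(1))
d=X["barL"]-X["barR"];print("bar len",np.linalg.norm(d),"yaw",np.degrees(np.arctan2(-d[0],d[1])),"mid",(X["barL"]+X["barR"])/2)
d=X["RL"]-X["RR"];print("rear len",np.linalg.norm(d),"yaw",np.degrees(np.arctan2(-d[0],d[1])))
print("cap plane",plane(*prs["cap"][0],*T,.115))
for k in("RL","RR","FR","FL","barL","barR"):print(k,plane(*prs[k][0],*T,.126 if k[0]!="b" else .098))
E
```

```text
barL [0.4312 0.0444 0.1166] err [ 1.2 -0.6] [-1.5  0. ]
barR [ 0.4332 -0.0513  0.1162] err [ 0.8 -0.4] [-1.1  0.1]
cap [ 0.5064 -0.0021  0.1014] err [ 0.9 -0.4] [-1.1  0.1]
RL [0.6581 0.1171 0.1228] err [ 0.7 -0.4] [-0.8  0. ]
RR [ 0.6611 -0.1131  0.1253] err [ 0.8 -0.3] [-0.8  0.1]
FR [ 0.4741 -0.1234  0.0828] err [-1.8  0.7] [ 2.3 -0.3]
FL [0.468  0.1114 0.138 ] err [ 0.9 -0.5] [-1.1 -0. ]
bar len 0.09573297533825521 yaw 1.192130218889386 mid [ 0.43220952 -0.00341197  0.11636854]
rear len 0.23023751051780514 yaw 0.7555627567145724
cap plane [5.04809109e-01 1.92519374e-05 1.15000000e-01]
RL [0.65667348 0.11791455 0.126     ]
RR [ 0.66057247 -0.11167731  0.126     ]
FR [ 0.47318066 -0.11741545  0.126     ]
FL [0.46789812 0.11417811 0.126     ]
barL [0.43021795 0.04672317 0.098     ]
barR [ 0.43253021 -0.052001    0.098     ]
```

Checks: the bar is 96 mm long (90 expected), its mid is at (0.432,-0.003) and its height is 0.116, so the hood is about 0.08 rad ajar. The hinge follows at x≈0.656, and the cap at (0.505,-0.001) fits the middle well. Yaw is about 1.2°. I'll move now.

{"fn": "jog_arm", "kwargs": {
  "deltas": "1 -1 0 0 0 -0.4;1 -1 0 0 0 -0.4;1 -1 0 0 0 -0.4;1 -1 0 0 0 -0.4;1 -1 0 0 0 -0.4;1 -1 0 0 0 -0.4;1 -1 0 0 0 -0.4;1 -1 0 0 0 -0.4;1 -1 0 0 0 -0.4;1 -1 0 0 0 -0.4;1 -1 0 0 0 -0.4;1 -1 0 0 0 -0.4;0 -1 0 0 0 -0.4;0 -1 0 0 0 -0.4;0 -1 0 0 0 -0.4;0 -1 0 0 0 -0.4;0 -1 0 0 0 -0.4;0 -1 0 0 0 -0.4;0 -1 0 0 0 -0.4;0 -1 0 0 0 -0.4",
  "gripper": 0.3,
  "squeeze": 40
}}

```text
time: 2.7
eef_pos: [0.4322, 0.2457, 0.2503]
tcp_rot: [0.519, 0.855, 0.0, 0.0]
contact_force: [0.3, -0.3, -0.0]
opening: 0.3
finger_force: 0.0
```

{"fn": "jog_arm", "kwargs": {
  "deltas": "0 -1 0 0 0 -0.4;0 -1 0 0 0 -0.4;0 -1 0 0 0 -0.4;0 -1 0 0 0 -0.4;0 -1 -0.5 0 0 -0.4;0 -1 -0.5 0 0 -0.4;0 -1 -0.5 0 0 -0.4;0 -1 -0.5 0 0 -0.4;0 -1 -0.5 0 0 -0.4;0 -1 -0.5 0 0 -0.4;0 -1 -0.5 0 0 -0.4;0 -1 -0.5 0 0 -0.4;0 -0.5 0 0 0 0;0 0 0 0 0 0;0 0 0 0 0 0"
}}

```text
time: 4.58
eef_pos: [0.4324, -0.0027, 0.1709]
tcp_rot: [0.706, 0.708, 0.0, 0.0]
contact_force: [0.4, -0.2, -0.0]
opening: 0.297
finger_force: 0.0
```

```bash
python3 - <<'E'
from h import *
from scipy.spatial.transform import Rotation as Ro
s=get_state();r=Ro.from_quat(s["tcp_rot"]).as_matrix();print(s["eef_pos"],s["qpos"].round(3),s["opening"],r.round(4))
for n in("wrist",):
    im,K,R,t=cam(n);cv2.imwrite(f"pics/{n}1.png",im);print(-R.T@t);print(proj([s["eef_pos"],[.432,-.003,.116]],K,R,t))
im,K,R,t=cam("top");cv2.imwrite("pics/top1.png",im)
E
```

```text
[ 0.43244652 -0.00274954  0.17086852] [-0.242 -0.188  2.222  0.     1.106 -0.244] 0.29725290161514645 [[-0.0023  1.      0.001 ]
 [ 1.      0.0023  0.    ]
 [ 0.      0.001  -1.    ]]
[0.43140388 0.07955236 0.29431014]
[[326.13693483 284.01154435]
 [324.89311129 232.15934708]]
```

View pics/wrist1.png

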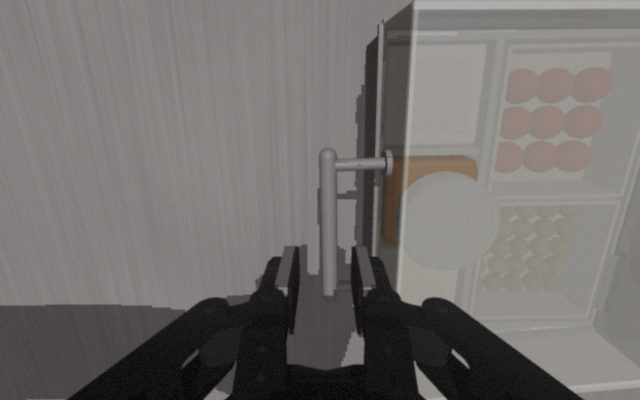

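The wrist view shows the bar as a vertical line at u≈328, v 150–297, midway between the open fingers (290 to 355), and the hood's face at u≈380 is clear. I'll go down and grip it.

{"fn": "jog_arm", "kwargs": {
  "deltas": "0 0 -0.7 0 0 0;0 0 -0.7 0 0 0;0 0 -0.7 0 0 0;0 0 -0.6 0 0 0;0 0 0 0 0 0;0 0 0 0 0 0"
}}

```text
time: 5.42
eef_pos: [0.4325, -0.003, 0.1165]
tcp_rot: [0.706, 0.708, 0.0, 0.0]
contact_force: [-0.3, 0.2, 0.3]
opening: 0.3
finger_force: 0.0
```

{"fn": "jog_arm", "kwargs": {
  "deltas": "0 0 0 0 0 0;0 0 0 0 0 0;0 0 0 0 0 0;0 0 0 0 0 0;0 0 0 0 0 0;0 0 0 0 0 0",
  "gripper": 0
}}

```text
time: 6.18
eef_pos: [0.4345, -0.0031, 0.1174]
tcp_rot: [0.706, 0.708, 0.002, 0.003]
contact_force: [6.4, 0.2, -3.6]
opening: 0.099
finger_force: 38.9
```

```bash
python3 - <<'E'
from h import *
s=get_state();p=s["eef_pos"];print(p,s["contact_force"],s["opening"],s["finger_force"])
im=cam("side")[0];cv2.imwrite("pics/side2.png",cv2.resize(im[150:350,180:440],None,fx=2.5,fy=2.5))
hx,hz=.656,.07;r=np.hypot(.227,.028)
a0=np.arcsin((p[2]-hz)/r);a1=np.radians(89)+np.arctan2(.028,.227)
hx=p[0]+r*np.cos(a0);print("hinge x",hx,"lid",a0-np.arctan2(.028,.227))
a=np.linspace(a0,a1,25);q=np.c_[hx-r*np.cos(a),hz+r*np.sin(a)]
print((np.diff(q,axis=0)/.02).round(2).tolist(),q[-1])
E
```

```text
[ 0.43446783 -0.00312106  0.11736067] [ 6.36733457  0.20359312 -3.55604042] 0.0989842294585582 38.89154255390167
hinge x 0.6582310208513305 lid 0.08584896853709365
[[0.17, 0.68], [0.21, 0.67], [0.25, 0.65], [0.29, 0.64], [0.33, 0.62], [0.36, 0.6], [0.4, 0.57], [0.43, 0.55], [0.47, 0.52], [0.5, 0.49], [0.53, 0.46], [0.55, 0.43], [0.58, 0.39], [0.6, 0.36], [0.62, 0.32], [0.64, 0.28], [0.66, 0.24], [0.67, 0.2], [0.68, 0.16], [0.69, 0.12], [0.7, 0.08], [0.7, 0.03], [0.7, -0.01], [0.7, -0.05]] [0.68226506 0.29745409]
```

View pics/side2.png

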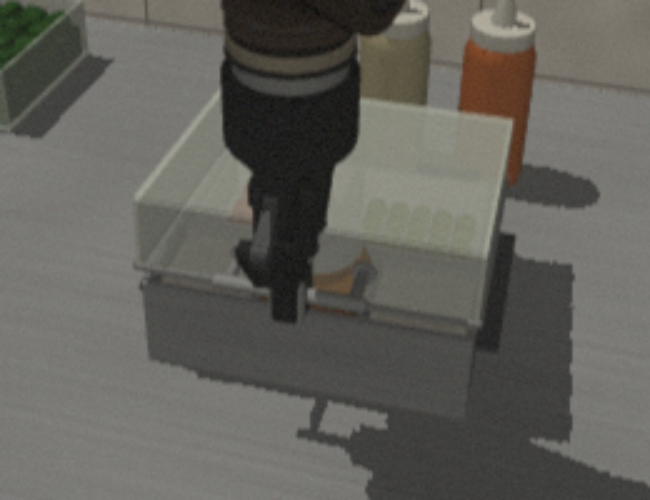

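The fingers are closed on the bar (opening 0.099, 39 N), and the hood is at about 0.086 rad. I'll follow the arc in pieces.

{"fn": "jog_arm", "kwargs": {
  "deltas": "0.25 0.01 0.68 0 0 0;0.25 0.01 0.67 0 0 0;0.25 0.01 0.65 0 0 0;0.29 0.01 0.64 0 0 0;0.33 0.01 0.62 0 0 0;0.36 0.01 0.6 0 0 0;0.4 0.01 0.57 0 0 0;0.43 0.01 0.55 0 0 0;0.47 0.01 0.52 0 0 0;0.5 0.01 0.49 0 0 0;0.53 0.01 0.46 0 0 0;0.55 0.01 0.43 0 0 0;0 0 0 0 0 0"
}}

```text
time: 7.85
eef_pos: [0.5231, -0.0012, 0.2598]
tcp_rot: [0.706, 0.708, -0.003, -0.001]
contact_force: [-15.0, -2.6, 16.4]
opening: 0.098
finger_force: 40.1
```

```bash
python3 - <<'E'
from h import *
s=get_state();p=s["eef_pos"];print(p,s["contact_force"],s["opening"],s["finger_force"],np.hypot(p[0]-.6582,p[2]-.07),np.degrees(np.arctan2(p[2]-.07,.6582-p[0]))-7)
E
```

```text
[ 0.5231092  -0.00119847  0.25983571] [-15.01558302  -2.58305667  16.40276258] 0.09825444110672889 40.074225068092346 0.23299596755207022 47.56360325966798
```

{"fn": "jog_arm", "kwargs": {
  "deltas": "0.54 0.01 0.5 0 0 0;0.57 0.01 0.5 0 0 0;0.63 0.01 0.38 0 0 0;0.65 0.01 0.29 0 0 0;0.66 0.01 0.25 0 0 0;0.68 0.01 0.21 0 0 0;0.69 0.01 0.17 0 0 0;0.7 0.01 0.12 0 0 0;0.71 0.01 0.08 0 0 0;0 0 0 0 0 0"
}}

```text
time: 9.1
eef_pos: [0.6428, 0.0013, 0.3068]
tcp_rot: [0.706, 0.708, 0.002, 0.002]
contact_force: [0.8, -1.1, 4.3]
opening: 0.093
finger_force: 39.6
```

```bash
python3 - <<'E'
from h import *
s=get_state();p=s["eef_pos"];print(p,s["contact_force"],s["opening"],np.hypot(p[0]-.6595,p[2]-.0762),np.degrees(np.arctan2(p[2]-.0762,.6595-p[0]))-7)
im=cam("side")[0];cv2.imwrite("pics/side3.png",im[50:350,150:500])
E
```

```text
[0.64284777 0.0012835  0.30683642] [ 0.8009012  -1.09860016  4.31686857] 0.09280413168970052 0.23123679333528618 78.87034116355169
```

View pics/side3.png

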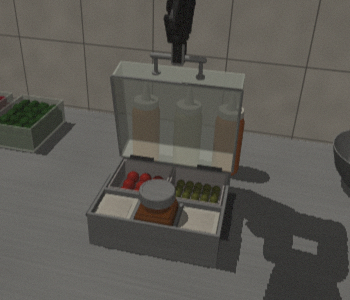

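The crop shows the hood nearly upright, with the bar still held at (178,58) and the jar uncovered at about (157,200). It is about 79°, so another 9° or so.

{"fn": "jog_arm", "kwargs": {
  "deltas": "0.6 0 0.03 0 0 0;0.6 0 0 0 0 0;0.6 0 -0.03 0 0 0;0 0 0 0 0 0;0 0 0 0 0 0"
}}

```text
time: 9.78
eef_pos: [0.6786, 0.002, 0.3059]
tcp_rot: [0.706, 0.708, 0.003, 0.002]
contact_force: [3.3, 0.6, 5.1]
opening: 0.097
finger_force: 41.1
```

```bash
python3 - <<'E'
from h import *
s=get_state();p=s["eef_pos"];print(p,s["contact_force"],s["opening"],np.degrees(np.arctan2(p[2]-.0762,.6595-p[0]))-7)
E
```

```text
[0.67859188 0.00199678 0.30589239] [3.25792112 0.60244896 5.12117946] 0.09698915129116496 87.75146631623493
```

{"fn": "jog_arm", "kwargs": {
  "deltas": "0 0 0 0 0 0;0 0 0 0 0 0;0 0 0 0 0 0;0 0 0.5 0 0 0;0 0 1 0 0 0;0 0 1 0 0 0;0 0 1 0 0 0;-0.5 0 0 0 0 0;-1 0 0 0 0 0;-1 0 0 0 0 0;-1 0 0 0 0 0;-1 0 0 0 0 0;-1 0 0 0 0 0;-1 0 0 0 0 0;-1 0 0 0 0 0;-1 0 0 0 0 0;-0.5 0 -1 0 0 0;0 0 -1 0 0 0;0 0 -1 0 0 0;0 0 0 0 0 0",
  "gripper": 0.35
}}

```text
time: 12.28
eef_pos: [0.4961, 0.0014, 0.3109]
tcp_rot: [0.706, 0.708, -0.002, -0.002]
contact_force: [0.3, 0.0, 0.3]
opening: 0.345
finger_force: 0.0
```

{"fn": "jog_arm", "kwargs": {
  "deltas": "0 0 -1 0 0 0;0 0 -1 0 0 0;0 0 -0.5 0 0 0;0 0 0 0 0 0;0 0 0 0 0 0",
  "gripper": 1
}}

```text
time: 12.9
eef_pos: [0.4976, 0.0011, 0.265]
tcp_rot: [0.706, 0.708, 0.0, 0.001]
contact_force: [-0.1, -0.2, 0.1]
opening: 1.0
finger_force: 0.0
```

```bash
python3 - <<'E'
from h import *
s=get_state();p=s["eef_pos"];print(p,s["contact_force"],s["opening"],s["qpos"].round(3))
W=cam("wrist");T=cam("top");S=cam("side")
print(proj([[.5055,-.001,.115]],*W[1:]),proj([[.5055,-.001,.115]],*S[1:]))
V=np.hstack([W[0],]);cv2.imwrite("pics/w4.png",V)
a=np.hstack([T[0][120:330,220:440],S[0][130:340,210:430]]);cv2.imwrite("pics/ts4.png",cv2.resize(a,None,fx=1.8,fy=1.8))
cv2.imwrite("pics/_s.png",S[0]);cv2.imwrite("pics/_t.png",T[0])
E
```

```text
[0.49761705 0.00112957 0.26500009] [-0.14832085 -0.17395797  0.12384319] 0.999677938691744 [-0.202 -0.126  1.988 -0.     1.277 -0.204]
[[334.00845307 188.60269549]] [[306.30330057 239.01441709]]
```

View pics/w4.png

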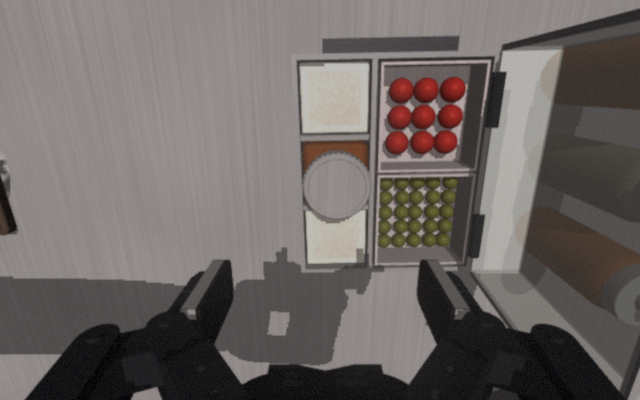

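View pics/ts4.png

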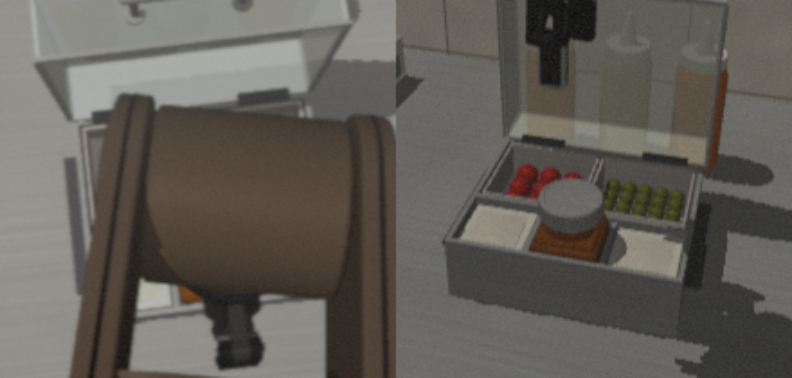

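The wrist view shows the hood standing free and upright, all the contents in place, and the cap circle centred at about (337,186) with a radius of about 34 px. The side view agrees, with the cap top at about (307,239). I'll fit it.

```bash
python3 - <<'E'
from h import *
im,K,R,t=cam("wrist")
g=cv2.medianBlur(cv2.cvtColor(im,cv2.COLOR_BGR2GRAY),3)
c=cv2.HoughCircles(g,cv2.HOUGH_GRADIENT,1.0,20,param1=80,param2=15,minRadius=26,maxRadius=40)
for q in c[0][:5]:
    if 290<q[0]<380 and 140<q[1]<230:
        p=plane(*q[:2],K,R,t,.1145);e=plane(q[0]+q[2],q[1],K,R,t,.1145);print(q,p,"diam",2*np.linalg.norm(e-p))
# front wall top edge corners (z=.07)
a=plane(296,57,K,R,t,.07);b=plane(306,269,K,R,t,.07);print(a,b,np.linalg.norm(a-b),np.degrees(np.arctan2(-(a-b)[0],(a-b)[1])),(a+b)/2)
E
```

```text
[337.5 186.5  33.8] [0.50842235 0.00084854 0.1145    ] diam 0.05975517854633842
[0.47090677 0.10980374 0.07      ] [ 0.47650867 -0.10935036  0.07      ] 0.21922568288035846 1.4642455252949629 [4.73707723e-01 2.26691220e-04 7.00000000e-02]
```

The cap's fitted diameter is 60 mm (61 expected), centred at (0.508,0.001). I'll descend with the fingers astride it.

{"fn": "jog_arm", "kwargs": {
  "deltas": "0.26 0 -0.7 0 0 0;0.26 0 -1 0 0 0;0 0 -1 0 0 0;0 0 -1 0 0 0;0 0 -1 0 0 0;0 0 -1 0 0 0;0 0 -0.75 0 0 0;0 0 -0.6 0 0 0;0 0 -0.5 0 0 0;0 0 -0.4 0 0 0;0 0 0 0 0 0;0 0 0 0 0 0",
  "squeeze": 60
}}

```text
time: 14.6
eef_pos: [0.5078, 0.0012, 0.1054]
tcp_rot: [0.706, 0.708, 0.0, 0.0]
contact_force: [0.1, 0.4, 0.5]
opening: 1.001
finger_force: 0.0
```

{"fn": "jog_arm", "kwargs": {
  "deltas": "0 0 0 0 0 0;0 0 0 0 0 0;0 0 0 0 0 0;0 0 0 0 0 0;0 0 0 0 0 0;0 0 0 0 0 0",
  "gripper": 0.5
}}

```text
time: 15.35
eef_pos: [0.5081, 0.0011, 0.1057]
tcp_rot: [0.706, 0.708, 0.001, 0.001]
contact_force: [0.9, 0.3, 4.5]
opening: 0.699
finger_force: 65.0
```

```bash
python3 - <<'E'
from h import *
s=get_state();print(s["eef_pos"],s["contact_force"],s["wrist_torque"],s["opening"],s["finger_force"])
im=cam("side")[0];cv2.imwrite("pics/s5.png",cv2.resize(im[180:330,220:420],None,fx=3,fy=3))
E
```

```text
[0.50814206 0.00110701 0.10571329] [0.88842042 0.31045237 4.52042852] [ 0.05881082 -0.09974307  0.05726537] 0.6985169123748638 65.02652814262547
```

View pics/s5.png

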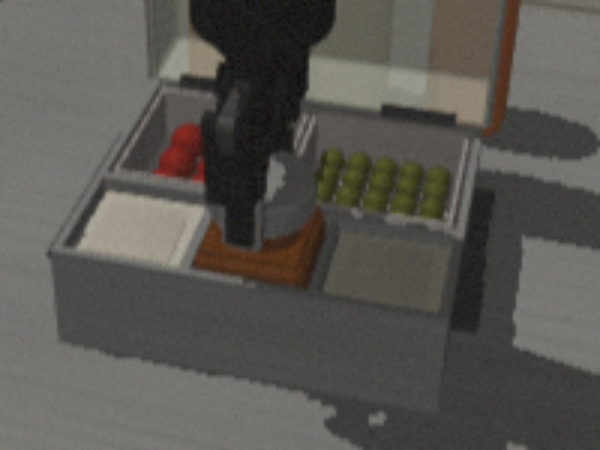

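The cap is gripped centrally: the fingers are on its sides above the jar shoulder, and the side forces are under 1 N. Now I'll turn it anticlockwise while watching the torque.

{"fn": "jog_arm", "kwargs": {
  "deltas": "0 0 0 0 0 0.5;0 0 0 0 0 0.5;0 0 0 0 0 0.5;0 0 0 0 0 0.5;0 0 0 0 0 0.5;0 0 0 0 0 0.5;0 0 0 0 0 0"
}}

```text
time: 16.27
eef_pos: [0.5081, 0.001, 0.1061]
tcp_rot: [0.592, 0.806, 0.0, 0.001]
contact_force: [-0.5, 1.0, 6.7]
opening: 0.697
finger_force: 65.4
```

```bash
cat > st.py <<'E'
from h import *
from scipy.spatial.transform import Rotation as Ro
s=get_state();r=Ro.from_quat(s["tcp_rot"]).as_matrix();print(s["eef_pos"].round(4),s["contact_force"].round(2),s["wrist_torque"].round(3),s["opening"].round(3),s["finger_force"],"yaw",np.degrees(np.arctan2(r[1,1],r[0,1])),"q6",s["qpos"][5])
E
python3 st.py
```

```text
Traceback (most recent call last):
  File "st.py", line 3, in <module>
    s=get_state();r=Ro.from_quat(s["tcp_rot"]).as_matrix();print(s["eef_pos"].round(4),s["contact_force"].round(2),s["wrist_torque"].round(3),s["opening"].round(3),s["finger_force"],"yaw",np.degrees(np.arctan2(r[1,1],r[0,1])),"q6",s["qpos"][5])
                                                                                                                                              ^^^^^^^^^^^^^^^^^^
AttributeError: 'float' object has no attribute 'round'
```

```bash
sed -i 's/s\["opening"\].round(3)/s["opening"]/' st.py; python3 st.py
```

```text
[0.5081 0.001  0.1061] [-0.53  1.05  6.69] [0.093 0.095 0.084] 0.6968936886819406 65.38742027012631 yaw 17.333886243574963 q6 -0.5002296044953483
```

{"fn": "jog_arm", "kwargs": {
  "deltas": "0 0 0 0 0 0.5;0 0 0 0 0 0.5;0 0 0 0 0 0.5;0 0 0 0 0 0.5;0 0 0 0 0 0.5;0 0 0 0 0 0.5;0 0 0 0 0 0"
}}

```text
time: 17.15
eef_pos: [0.5083, 0.0011, 0.1062]
tcp_rot: [0.465, 0.885, 0.0, 0.001]
contact_force: [-0.0, -0.0, 7.3]
opening: 0.696
finger_force: 65.4
```

```bash
python3 st.py
```

```text
[0.5083 0.0011 0.1062] [-0.03 -0.04  7.29] [0.094 0.005 0.083] 0.6964996717899797 65.41089254315011 yaw 34.5299685806679 q6 -0.8002808295929281
```

{"fn": "jog_arm", "kwargs": {
  "deltas": "0 0 0 0 0 0.4;0 0 0 0 0 0.4;0 0 0 0 0 0.4"
}}

```text
time: 17.52
eef_pos: [0.5083, 0.001, 0.1062]
tcp_rot: [0.411, 0.911, 0.0, 0.001]
contact_force: [0.2, 1.1, 7.5]
opening: 0.697
finger_force: 65.4
```

```bash
python3 - <<'E'
exec(open("st.py").read())
print("tau",s["joint_efforts"].round(3))
im=cam("wrist")[0];cv2.imwrite("pics/w6.png",im[120:400,180:500]);im=cam("side")[0]
a=cv2.resize(im[180:300,260:380],(560,560))[:, :];b=cv2.resize(cv2.imread("pics/w6.png"),None,fx=1.0,fy=1.0)
c=np.zeros((560,800,3),np.uint8);c[:280,:320]=b;c[:480,320:]=cv2.resize(im[180:300,260:380],(480,480));cv2.imwrite("pics/c6.png",c)
E
```

```text
[0.5083 0.001  0.1062] [0.17 1.12 7.45] [ 0.021  0.054 -0.149] 0.6969697373634441 65.38057446246967 yaw 41.40512084208977 q6 -0.9205309440460505
tau [  0.057 -24.593 -21.431  -0.07   -0.093   0.053]
```

View pics/c6.png

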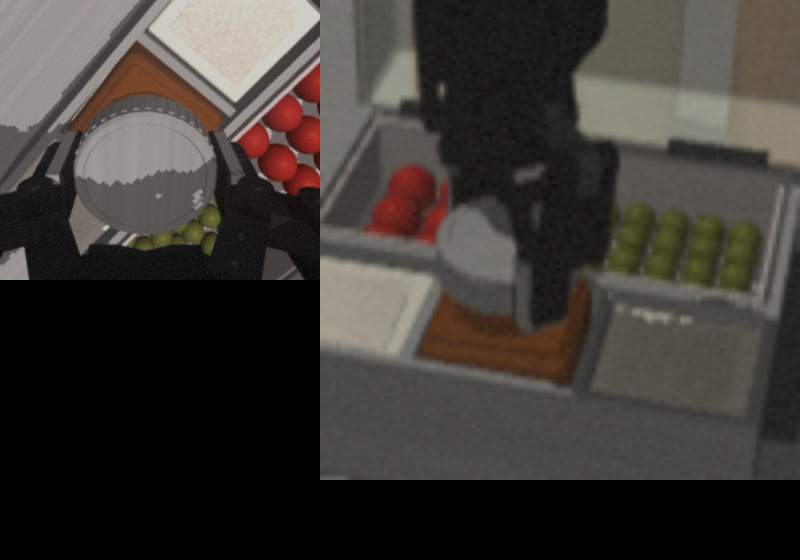

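The crop shows the cap firmly between the pads and the jar still square in its well. I'll continue in small steps while watching the torque.

{"fn": "jog_arm", "kwargs": {
  "deltas": "0 0 0 0 0 0.4;0 0 0 0 0 0.4"
}}

```text
time: 17.88
eef_pos: [0.5083, 0.001, 0.1062]
tcp_rot: [0.375, 0.927, 0.0, 0.001]
contact_force: [-0.3, -0.4, 7.8]
opening: 0.703
finger_force: 65.4
```

```bash
python3 st.py
```

```text
[0.5083 0.001  0.1062] [-0.34 -0.4   7.76] [ 0.043  0.076 -0.116] 0.7026405694642087 65.38196575362235 yaw 45.98659953693904 q6 -1.0005005383921972
```

{"fn": "jog_arm", "kwargs": {
  "deltas": "0 0 0 0 0 0.4;0 0 0 0 0 0.4"
}}

```text
time: 18.12
eef_pos: [0.5083, 0.0011, 0.1062]
tcp_rot: [0.337, 0.941, 0.0, 0.001]
contact_force: [-0.5, 1.1, 7.9]
opening: 0.701
finger_force: 65.4
```

```bash
python3 st.py
```

```text
[0.5083 0.0011 0.1062] [-0.47  1.07  7.94] [ 0.071  0.103 -0.183] 0.7014704330655593 65.37287180079147 yaw 50.564907248934 q6 -1.0804522023094683
```

{"fn": "jog_arm", "kwargs": {
  "deltas": "0 0 0 0 0 0.4;0 0 0 0 0 0.4"
}}

```text
time: 18.38
eef_pos: [0.5082, 0.0011, 0.1061]
tcp_rot: [0.299, 0.954, 0.0, 0.001]
contact_force: [0.0, 0.1, 7.1]
opening: 0.699
finger_force: 65.4
```

```bash
python3 st.py
```

```text
[0.5082 0.0011 0.1061] [0.01 0.13 7.08] [ 0.031  0.095 -0.167] 0.6987368725241675 65.37999998428859 yaw 55.154290311394945 q6 -1.1604608436221278
```

{"fn": "jog_arm", "kwargs": {
  "deltas": "0 0 0 0 0 0.4;0 0 0 0 0 0.4"
}}

```text
time: 18.62
eef_pos: [0.5081, 0.0011, 0.1062]
tcp_rot: [0.261, 0.965, 0.0, 0.001]
contact_force: [-0.9, 0.4, 7.4]
opening: 0.7
finger_force: 65.4
```

```bash
python3 st.py
```

```text
[0.5081 0.0011 0.1062] [-0.87  0.44  7.36] [ 0.076  0.098 -0.163] 0.7001138793276247 65.37735022022389 yaw 59.73432384785781 q6 -1.240468646602409
```

{"fn": "jog_arm", "kwargs": {
  "deltas": "0 0 0 0 0 0.4;0 0 0 0 0 0.4"
}}

```text
time: 18.88
eef_pos: [0.508, 0.0011, 0.1061]
tcp_rot: [0.222, 0.975, 0.0, 0.001]
contact_force: [-1.3, 0.1, 8.0]
opening: 0.697
finger_force: 65.4
```

```bash
python3 st.py
```

```text
[0.508  0.0011 0.1061] [-1.34  0.05  8.04] [ 0.007  0.166 -0.12 ] 0.6973120764554388 65.37973346072249 yaw 64.31047841342229 q6 -1.3203752363759667
```

{"fn": "jog_arm", "kwargs": {
  "deltas": "0 0 0.05 0 0 0;0 0 0 0 0 0;0 0 0 0 0 0"
}}

```text
time: 19.25
eef_pos: [0.5079, 0.0011, 0.1066]
tcp_rot: [0.222, 0.975, -0.0, 0.001]
contact_force: [-0.3, 0.8, 5.5]
opening: 0.696
finger_force: 65.1
```

```bash
python3 st.py
```

```text
[0.5079 0.0011 0.1066] [-0.27  0.77  5.49] [-0.014 -0.031  0.002] 0.6959100249992407 65.11527149006724 yaw 64.28944918741804 q6 -1.319732381146786
```

{"fn": "jog_arm", "kwargs": {
  "deltas": "0 0 0 0 0 0.3;0 0 0 0 0 0.3"
}}

```text
time: 19.5
eef_pos: [0.5078, 0.0011, 0.1065]
tcp_rot: [0.193, 0.981, 0.0, 0.0]
contact_force: [-0.1, 0.1, 6.3]
opening: 0.698
finger_force: 65.2
```

```bash
python3 st.py
```

```text
[0.5078 0.0011 0.1065] [-0.09  0.1   6.35] [-0.076  0.052 -0.092] 0.6982626837613172 65.18014718662016 yaw 67.7417868507435 q6 -1.3801589625470374
```

{"fn": "jog_arm", "kwargs": {
  "deltas": "0 0 0.1 0 0 0;0 0 0.1 0 0 0;0 0 0.1 0 0 0;0 0 0 0 0 0;0 0 0 0 0 0"
}}

```text
time: 20.12
eef_pos: [0.5071, 0.0014, 0.1117]
tcp_rot: [0.193, 0.981, 0.0, -0.0]
contact_force: [0.7, -0.5, -1.7]
opening: 0.701
finger_force: 64.6
```

```bash
python3 - <<'E'
exec(open("st.py").read())
im=cam("side")[0];w=cam("wrist")[0]
c=np.zeros((480,800,3),np.uint8);c[:280,:320]=w[120:400,180:500];c[:480,320:]=cv2.resize(im[180:300,260:380],(480,480));cv2.imwrite("pics/c7.png",c)
E
```

```text
[0.5071 0.0014 0.1117] [ 0.66 -0.52 -1.72] [-0.013  0.036 -0.015] 0.7008435392465854 64.6159786276985 yaw 67.72163960993528 q6 -1.3796567254277758
```

View pics/c7.png

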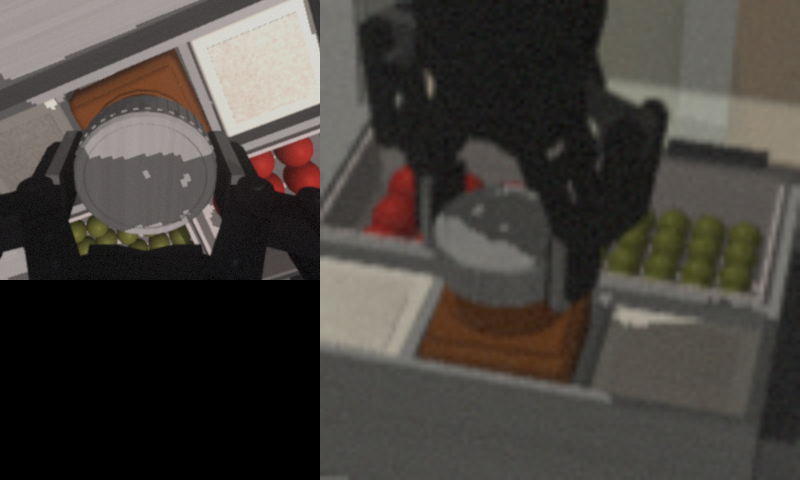

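It came free: only −1.7 N at a 5 mm lift (jar plus cap would be over 4 N), and the jar's shoulder is unmoved in the side view. I'll lift straight to about 1 cm over the rim.

{"fn": "jog_arm", "kwargs": {
  "deltas": "0 0 0.15 0 0 0;0 0 0.15 0 0 0;0 0 0.15 0 0 0;0 0 0.15 0 0 0;0 0 0.15 0 0 0;0 0 0.15 0 0 0;0 0 0.03 0 0 0;0 0 0 0 0 0;0 0 0 0 0 0;0 0 0 0 0 0"
}}

```text
time: 21.48
eef_pos: [0.5073, 0.0013, 0.1304]
tcp_rot: [0.193, 0.981, -0.0, -0.0]
contact_force: [0.6, -0.1, -0.4]
opening: 0.702
finger_force: 64.6
```

```bash
python3 - <<'E'
exec(open("st.py").read())
im,K,R,t=cam("side")
print("rim",proj([[.508,.001,.110],[.508-.023,.001,.110],[.508-.0305,.001,.12],[.508-.0305,.001,.1395]],K,R,t))
cv2.imwrite("pics/s8.png",cv2.resize(im[160:310,240:390],(600,600),interpolation=cv2.INTER_CUBIC))
E
```

```text
[0.5073 0.0013 0.1304] [ 0.58 -0.11 -0.4 ] [-0.053 -0.003 -0.016] 0.7022895969433408 64.61572131025605 yaw 67.72120703827431 q6 -1.3797128632591822
rim [[305.50986522 240.35500276]
 [301.76165491 248.43822044]
 [300.54104493 246.26614713]
 [300.63327744 236.48484656]]
```

View pics/s8.png

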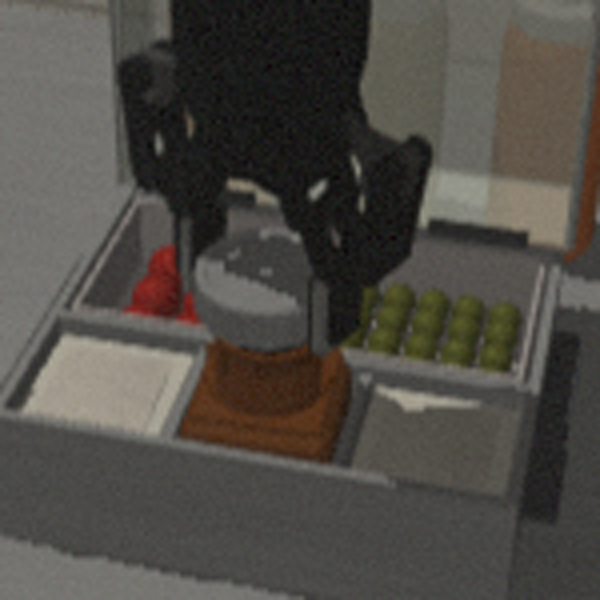

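The cap's lower front edge is at about (250,350), against (242,345) predicted for 10 mm above the rim. The cap is level, the jar is seated in its well, and the tubs and bottles are undisturbed. I'll hand it in.

```bash
python3 -c "
from plant import ctrl
print(ctrl.sign_off())"
```

```text
the job is handed in; nothing more can be done
None
```

The job is handed in: the hood was raised to about 88° and let go, and the cap is unscrewed and held level about 1 cm above the mouth, with the jar still seated in its well; I turned the cap about 68° because the torque never dropped sharply enough to mark the release.

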